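Hang the strip caddy on the bench screen

TASK

Take the blue caddy from the green tray and hang it on the white bench screen: fit its two keyholes over the two screw heads with its back flat on the screen, slide it gently down until the screws bear at the very top of the slots, and let go. The screws were set by eye, so find them by feel without forcing the caddy against the screen or the screws, do not let it drop, and leave everything else where it is.

Things in the scene. Friction and masses are not known exactly. Their poses are not given: they have to be found in the camera images.
- caddy: Blue rigid caddy, 0.18 to 0.35 kg, standing upright on the tray. Origin: on the rear face of its back plate, mid-width, level with its underside. x points out of the rear face, y along the plate, z up. Back plate 130 mm wide (y -65 to 65), 84 mm high, 4 mm thick (x -4 to 0), with an ear and a keyhole either side of a pocket that stands out to -x
- caddy_pocket (a point): Middle of the caddy's open-topped pocket, at its rim: caddy x = -36, y = 0, z = 70 mm; axes as the caddy. The pocket is 50 mm wide outside (y -25 to 25), x -64 to -4, z 0 to 70 mm, walls 3 mm. Grip it from above across its 50 mm width here: the ears stand behind the fingers and the back plate rises 14 mm above the rim
- keyhole_a (a point): Centre of a keyhole's entry hole on the plate's rear face: caddy y = +45, z = 50 mm. Eight-sided hole, 14 mm across flats; from it a slot 7.5 mm wide runs straight up to a flat closed end 18.5 mm above this point, the hole's upper corners sloping at 45 degrees into it. Fully home, the screw shank's centre is 16 mm above this point
- keyhole_b (a point): Centre of a keyhole's entry hole on the plate's rear face: caddy y = -45, z = 50 mm. Eight-sided hole, 14 mm across flats; from it a slot 7.5 mm wide runs straight up to a flat closed end 18.5 mm above this point, the hole's upper corners sloping at 45 degrees into it. Fully home, the screw shank's centre is 16 mm above this point
- screen: White upright bench screen, screwed to the bench, very stiff; 260 mm wide, 200 mm high, board 12 mm thick, aluminium edging, on two feet 120 mm long and 10 mm high. Origin: centre of its underside. z up, y along the board; its working face with the screws is at x = -6 mm and looks to -x. When the caddy hangs on it, the axes of caddy and screen are parallel
- screen_mount (a point): Point on the screen's working face, mid-width, 172 mm up; axes as the screen. Two level steel screws, 90 mm apart, stand out of the face to -x, nominally at y = +45 and -45 mm; set by eye, the pair lies up to 5 mm to either side (y) and 4 mm higher or lower. Rigid. Shank 5 mm diameter, 5.5 mm from face to head; head 10 mm diameter, 4 mm thick, its front 9.5 mm off the face
- tray: Green plastic tray, fixed, 240 x 280 mm, 8 mm thick with a rim to 13 mm; origin at the centre of its underside. The caddy, the marker and the vial stand on its 8 mm high floor
- cup_a: Lidded empty specimen cup with a white square card on top, 76 mm wide, 68 mm high; origin at the centre of its underside. A bystander
- cup_b: Another such cup, a bystander
- cup_c: Another such cup, a bystander
- marker: White marker pen with a blue cap lying on the tray, 133 mm long, 12 mm thick; origin mid-length underneath, x along it. A bystander
- vial: White test-strip vial with a yellow cap standing on the tray, 36 mm diameter, 85 mm high; origin at the centre of its underside. A bystander
- screwdriver: Screwdriver lying on the bench beyond the screen; a bystander
- sanitiser: Clear bottle, 60 mm diameter, 150 mm high, beyond the screen; origin at the centre of its underside. A bystander
Things that resemble listed ones, but are neither listed nor needed, are in the scene too. Several things have the shape of the caddy; the one meant has the colours described above.

How it is judged:
By the outcome, as a careful person would: the job done as asked, in the order asked, and still so for the second after the job is handed in, with the robot touching nothing.
It also fails if it takes over 51 s, if anything falls off the work surface, if the arm or the gripper's body presses on something with over 40 N, if the wrist force passes 120 N, or if a joint passes its speed limit or range.

ROBOT

A 6-joint arm with a two-finger parallel gripper is mounted at the origin on the work surface. World frame = base frame: x ahead of the robot, y to its left, z up, the work surface at z = 0. Lengths are in m, angles in rad, forces in N, time in s.
With the tool pointing down it reaches from about 0.375 to 0.975 m from the base axis. Payload 3.8 kg.
Tool frame: the origin (TCP) lies at the very end of the fingers, on their centre line; the grasp point (between the pads) lies 19 mm behind it; z points along the fingers, y is the line along which they close (so a half turn about z gives the same grasp; the last joint's range is limited). The gripper opens to 88 mm and grips with 3 to 60 N. Pads are 18 mm wide; open, the fingers measure 123 mm over their backs; the gripper's body (75 mm by 187 mm) begins 45 mm behind the grasp point.
Start: joints at [-1.383, 0.264, 1.604, -0, 1.274, -0.037], TCP at [0.15, -0.658, 0.239] pointing down, gripper open.
Joint ranges: [-2.63, 2.63], [-0.94, 2.18], [0.31, 2.57], [-1.31, 4.45], [0, 2.66], [-2.55, 2.55]. Speed limits (rad/s): [2.57, 2.57, 3.14, 3.14, 3.14, 3.14].

INTERFACE

Orientations are given as a rotation vector (axis times angle).
In Python, from station import * gives the robot as it stands. Calls block until the motion is done:
- move_to(position, orientation): joint-space move of the TCP to a pose.
- line_to(position, rot=None, v=0.15): straight line of the TCP; rot=None keeps the orientation; v is the mean speed in m/s.
- goto_joints(angles): joint-space move.
- command_gripper(opening, f_grip=None): finger opening in m; f_grip is the grip in N (None keeps the last); returns when the fingers have stopped.
- pause(seconds).
- solve_ik(position, orientation): joint angles nearest the present ones, or None.
- camera(name): name is "scene" or "top" or "wrist"; returns a dict with "frame" (400x640x3 uint8, red, green, blue), "intrinsics" (3x3 intrinsics, pixels), "world_from_camera" (4x4, takes a point from camera to world coordinates); the wrist camera has in their place "T_tool_cam" (4x4, takes a point from camera to tool coordinates, whose origin is the TCP and whose axes are the flange's). Camera axes: x right, y down, z forward; pixel columns grow to the right and rows downward; lengths in m; the calibration is good to about 2 mm. The wrist camera is an equidistant fisheye: a pixel r from the principal point sees the ray r / f radians off the axis. A picture is of the moment at which its call begins: read the wrist's pose just before it. There is no depth.
A pose or a line that the arm cannot do raises Unreachable and nothing moves.
- close_job(): hands the job in; it is judged then, once.
Readings, each from a call of its own:
- current_t(): time.
- current_joints(): joint angles.
- current_qd(): joint speeds.
- current_joint_efforts(): joint torques, N m.
- current_eef_pos(): TCP position.
- current_tool_rot(): TCP orientation.
- current_wrist_force(): force on the tool from outside, world axes, zero at the start.
- current_moment(): the same for the moment, N m.
- current_gripper_width(): finger opening in m.
- current_grasp_force(): force on a finger pad.
Only numpy, scipy, OpenCV 4.12 (cv2) and the standard library are available. Lean on these libraries where they do the work, as an engineer would, in place of code of your own. Each camera call takes 0.05 s, during which the arm holds its last target. There are 200 camera calls.

## Working session

There is one attempt and no reset: what is moved stays moved. The work goes in short steps, each a Python script; the robot and the scene stay as the last script left them, time stands still between calls to the robot, and variables do not carry over. Pictures are saved under pics/ and viewed, at most 10 in all, crops included, and the job is handed in when it is done.

```bash
ls; mkdir -p pics; python3 - <<'E'
from station import *
import cv2, numpy as np
for n in ("scene","top"):
    c=camera(n); cv2.imwrite(f"pics/{n}0.png",c["frame"][:,:,::-1])
    np.savez(f"{n}0.npz",**{k:v for k,v in c.items() if k!="name"})
    print(n,np.round(c["intrinsics"],1).tolist(),np.round(c["world_from_camera"],3).tolist())
print(current_t(),current_eef_pos(),current_tool_rot(),current_wrist_force())
E
```

```text
pics
scene [[493.2, 0.0, 326.7], [0.0, 493.2, 199.3], [0.0, 0.0, 1.0]] [[0.782, 0.425, -0.456, 1.124], [0.623, -0.538, 0.567, -0.83], [-0.004, -0.728, -0.686, 1.081], [0.0, 0.0, 0.0, 1.0]]
top [[385.7, 0.0, 321.5], [0.0, 385.7, 195.3], [0.0, 0.0, 1.0]] [[0.009, -0.979, 0.202, 0.266], [-1.0, -0.01, -0.001, -0.041], [0.003, -0.202, -0.979, 1.222], [0.0, 0.0, 0.0, 1.0]]
0.1 [ 0.15035058 -0.65737691  0.23750111] [-3.11974155e+00 -3.52196861e-01  2.74128974e-04] [-0.48112603 -0.13383874  0.13328947]
```

View pics/scene0.png

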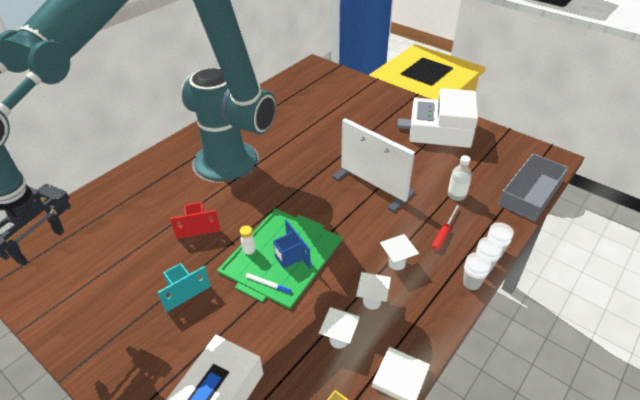

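View pics/top0.png

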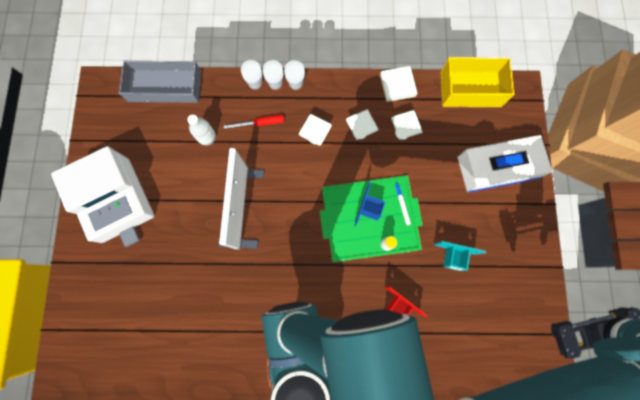

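The top view shows the caddy at about (370,205) on the tray, with its back plate on the left (towards +y). The screen is at about (235,200), and its working face looks right, with the screws at about (362,145) and (390,155) in the scene view. I'll enlarge the parts that matter.

```bash
cat > h.py <<'E'
import numpy as np, cv2
from scipy.spatial.transform import Rotation as R
def load(n):
    d=np.load(f"{n}0.npz"); return d["frame"],d["intrinsics"],d["world_from_camera"]
def ray(K,T,u,v):
    d=np.linalg.solve(K,[u,v,1.0]); d=T[:3,:3]@d; return T[:3,3],d/np.linalg.norm(d)
def onz(n,u,v,z):
    _,K,T=load(n); o,d=ray(K,T,u,v); return o+d*(z-o[2])/d[2]
def tri(rays):
    A=sum(np.eye(3)-np.outer(d,d) for o,d in rays); b=sum((np.eye(3)-np.outer(d,d))@o for o,d in rays)
    p=np.linalg.solve(A,b); return p,[np.linalg.norm(np.cross(p-o,d)) for o,d in rays]
def tri2(st,tp):
    rs=[]
    for n,p in (("scene",st),("top",tp)):
        _,K,T=load(n); rs.append(ray(K,T,*p))
    return tri(rs)
E
python3 - <<'E'
from h import *
s,_,_=load("scene"); t,_,_=load("top")
def crop(f,x,y,w,h): return cv2.resize(f[y:y+h,x:x+w],(400,300),interpolation=cv2.INTER_CUBIC)
m=np.vstack([np.hstack([crop(t,340,175,80,60),crop(s,260,215,80,60)]),np.hstack([crop(t,190,145,160,120),crop(s,325,110,133,100)])])
cv2.imwrite("pics/m1.png",m[:,:,::-1])
E
```

```text
(no output)
```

View pics/m1.png

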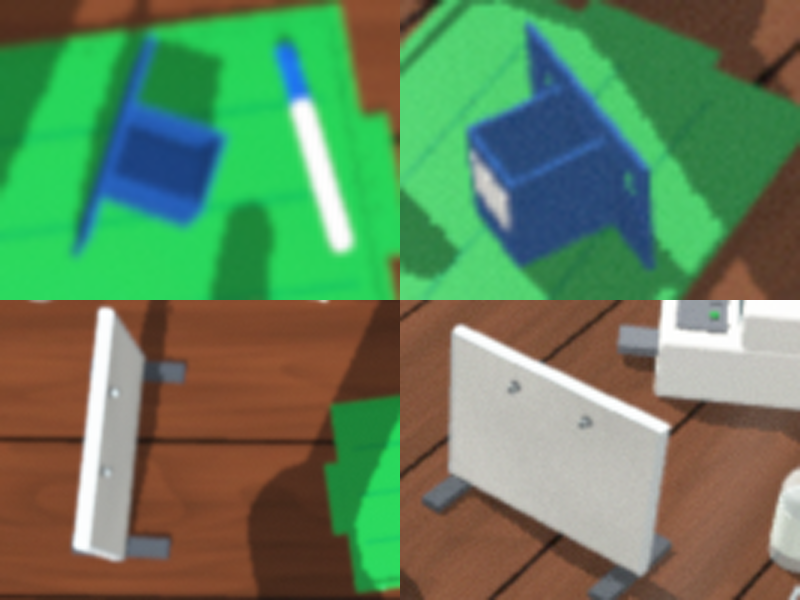

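```bash
python3 - <<'E'
from h import *
np.set_printoptions(precision=4,suppress=True)
sc=lambda x,y:(260+(x-400+.5)/5-.5,215+(y+.5)/5-.5)
tc=lambda x,y:(340+(x+.5)/5-.5,175+(y+.5)/5-.5)
ts=lambda x,y:(190+(x+.5)/2.5-.5,145+(y-300+.5)/2.5-.5)
ss=lambda x,y:(325+(x-400+.5)/3.008-.5,110+(y-300+.5)/3-.5)
print("screw far",tri2(ss(586,421),ts(114,393)))
print("screw near",tri2(ss(515,385),ts(107,471)))
print("screen top far",tri2(ss(668,430),ts(114,310)), "near", tri2(ss(455,328),ts(76,548)))
print("plate top far",tri2(sc(648,172),tc(154,38)),"near",tri2(sc(528,24),tc(80,245)))
print("plate far z",onz("top",*tc(152,38),.092),onz("scene",*sc(649,172),.092),"near",onz("scene",*sc(528,24),.092))
print("rim corners z=78: front(robot-side),front(far)",onz("scene",*sc(470,130),.078),onz("scene",*sc(514,184),.078),"top:",onz("top",*tc(186,226),.078),onz("top",*tc(226,132),.078))
print("screen top corners z.2",[onz("scene",*ss(*p),.2) for p in((455,328),(668,430),)],[onz("top",*ts(*p),.2) for p in((98,309),(112,309),(76,548),(92,551))])
E
```

```text
screw far (array([0.522 , 0.2018, 0.1689]), [np.float64(0.003456159619264466), np.float64(0.0034561596192644586)])
screw near (array([0.4329, 0.2041, 0.1718]), [np.float64(0.00352038547863237), np.float64(0.0035203854786323686)])
screen top far (array([0.611 , 0.2014, 0.1996]), [np.float64(0.005498406943065792), np.float64(0.00549840694306602)]) near (array([0.344 , 0.2243, 0.1951]), [np.float64(2.2760935927888344e-05), np.float64(2.2760935927814747e-05)])
plate top far (array([ 0.5442, -0.189 ,  0.0864]), [np.float64(0.0026213326127211105), np.float64(0.002621332612721149)]) near (array([ 0.4178, -0.1437,  0.0825]), [np.float64(0.0021938440729155468), np.float64(0.002193844072915632)])
plate far z [ 0.541  -0.1889  0.092 ] [ 0.5496 -0.1903  0.092 ] near [ 0.426  -0.1486  0.092 ]
rim corners z=78: front(robot-side),front(far) [ 0.4455 -0.2186  0.078 ] [ 0.4904 -0.2324  0.078 ] top: [ 0.429  -0.2092  0.078 ] [ 0.4864 -0.2345  0.078 ]
screen top corners z.2 [array([0.3483, 0.2184, 0.2   ]), array([0.6137, 0.2068, 0.2   ])] [array([0.6075, 0.215 , 0.2   ]), array([0.6077, 0.1995, 0.2   ]), array([0.3436, 0.223 , 0.2   ]), array([0.3406, 0.206 , 0.2   ])]
```

```bash
cat >> h.py <<'E'
def rotv(yaw_x, flip=1):
    """tool down; tool y along +-caddy y, for caddy x-axis at angle yaw_x"""
    x=np.array([np.cos(yaw_x),np.sin(yaw_x),0]); y=flip*np.array([-x[1],x[0],0]); z=np.array([0,0,-1.])
    return R.from_matrix(np.c_[np.cross(y,z),y,z]).as_rotvec()
E
python3 - <<'E'
from station import *
from h import *
np.set_printoptions(precision=4,suppress=True)
c=camera("wrist"); print({k:(v if k!="frame" else 0) for k,v in c.items()})
for f in (1,-1):
    for p,yw in (((.469,-.2,.049),1.24),((.469,-.2,.25),1.24),((.476,.165,.16),1.544),((.476,.05,.3),1.544)):
        print(f,p,solve_ik(p,rotv(yw,f)), R.from_rotvec(rotv(yw,f)).as_matrix()[:,0])
E
```

```text
{'frame': 0, 'intrinsics': array([[309.7069,   0.    , 318.4109],
       [  0.    , 309.7069, 196.9191],
       [  0.    ,   0.    ,   1.    ]]), 'T_tool_cam': array([[ 0.0011, -0.9554, -0.2954,  0.0777],
       [ 1.    ,  0.0008,  0.0011, -0.0001],
       [-0.0008, -0.2954,  0.9554, -0.1455],
       [ 0.    ,  0.    ,  0.    ,  1.    ]])}
1 (0.469, -0.2, 0.049) None [-0.3248 -0.9458  0.    ]
1 (0.469, -0.2, 0.25) None [-0.3248 -0.9458  0.    ]
1 (0.476, 0.165, 0.16) None [-0.0268 -0.9996 -0.    ]
1 (0.476, 0.05, 0.3) None [-0.0268 -0.9996 -0.    ]
-1 (0.469, -0.2, 0.049) [-0.4519  0.1554  2.1212 -0.      0.8649 -0.1211] [ 0.3248  0.9458 -0.    ]
-1 (0.469, -0.2, 0.25) [-0.4519 -0.0586  1.9368 -0.      1.2634 -0.1211] [ 0.3248  0.9458 -0.    ]
-1 (0.476, 0.165, 0.16) [0.2842 0.004  2.0485 0.     1.0892 0.311 ] [0.0268 0.9996 0.    ]
-1 (0.476, 0.05, 0.3) [ 0.0526 -0.1486  1.9267  0.      1.3635  0.0794] [0.0268 0.9996 0.    ]
```

```bash
cat >> h.py <<'E'
def wload(n):
    d=np.load(f"{n}.npz"); return d
def wray(d,u,v):
    K=d["intrinsics"]; x,y=u-K[0,2],v-K[1,2]; r=np.hypot(x,y); th=r/K[0,0]
    c=np.array([np.sin(th)*x/r,np.sin(th)*y/r,np.cos(th)]); T=d["T"]@d["T_tool_cam"]
    return T[:3,3],T[:3,:3]@c
def wonz(d,u,v,z):
    o,r=wray(d,u,v); return o+r*(z-o[2])/r[2]
def wproj(d,p):
    T=np.linalg.inv(d["T"]@d["T_tool_cam"]); c=T[:3,:3]@p+T[:3,3]; th=np.arctan2(np.hypot(c[0],c[1]),c[2]); K=d["intrinsics"]
    return K[:2,2]+K[0,0]*th*c[:2]/np.hypot(c[0],c[1])
def snap(n):
    from station import camera,current_eef_pos,current_tool_rot
    T=np.eye(4); T[:3,3]=current_eef_pos(); T[:3,:3]=R.from_rotvec(current_tool_rot()).as_matrix()
    c=camera("wrist"); np.savez(f"{n}.npz",T=T,**c); cv2.imwrite(f"pics/{n}.png",c["frame"][:,:,::-1])
E
python3 - <<'E'
from station import *
from h import *
np.set_printoptions(precision=4,suppress=True)
move_to((.469,-.2,.23),rotv(1.24,-1)); print(current_t()); snap("w_caddy")
a=.7
Rm=np.c_[[0,np.cos(a),np.sin(a)],[1,0,0],[0,np.sin(a),-np.cos(a)]]
print(np.linalg.det(Rm))
if np.linalg.det(Rm)<0: Rm[:,1]*=-1
rv=R.from_matrix(Rm).as_rotvec()
for i,p in enumerate(((.476,.08,.20),(.44,.06,.26))):
    try: move_to(p,rv); snap(f"w_scr{i}"); print(current_t(),current_eef_pos())
    except Unreachable as e: print(i,"unreach",solve_ik(p,rv))
E
python3 -c "
import cv2,numpy as np
a=[cv2.imread(f'pics/{n}.png') for n in ('w_caddy','w_scr0')]
a=[i for i in a if i is not None]
cv2.imwrite('pics/m2.png',np.hstack([cv2.resize(i,(400,250)) for i in a]))"
```

```text
2.1583
1.0
3.3083 [0.4766 0.0792 0.2004]
3.75 [0.4404 0.0593 0.2604]
```

View pics/m2.png

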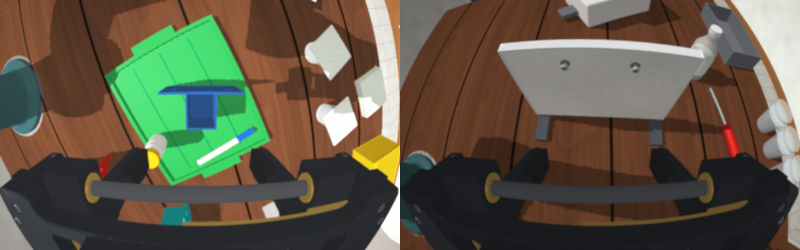

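The left panel shows the caddy under the wrist camera at about (320,165) in full-size pixels. The right panel shows the screen with screw heads at about (264,104) and (376,108).

```bash
python3 - <<'E'
from h import *
def crop(n,x,y,w,h,W,H): return cv2.resize(wload(n)["frame"][y:y+h,x:x+w],(W,H),interpolation=cv2.INTER_CUBIC)
a=crop("w_caddy",245,125,160,120,400,300); b=crop("w_caddy",285,145,80,60,400,300)
c=crop("w_scr0",240,85,160,60,800,300)
cv2.imwrite("pics/m3.png",np.vstack([np.hstack([a,b]),c])[:,:,::-1])
# auto: blue mask outline, dark blobs on white screen
f=wload("w_caddy")["frame"]; hsv=cv2.cvtColor(f,cv2.COLOR_RGB2HSV)
m=cv2.inRange(hsv,(105,90,30),(125,255,255)); n,l,s,ce=cv2.connectedComponentsWithStats(m)
for i in range(1,n):
    if s[i,4]>150:
        print(s[i],ce[i]); k=cv2.findContours((l==i).astype(np.uint8),0,1)[0][0]; print(cv2.approxPolyDP(k,3,True)[:,0].tolist())
for nm in ("w_scr0","w_scr1"):
    f=wload(nm)["frame"]; hsv=cv2.cvtColor(f,cv2.COLOR_RGB2HSV)
    w=((hsv[:,:,1]<28)&(hsv[:,:,2]>140)).astype(np.uint8); n,l,s,ce=cv2.connectedComponentsWithStats(w)
    j=[i for i in range(1,n) if s[i,4]>3000 and 200<ce[i][0]<420]
    for i in j:
        mm=(l==i).astype(np.uint8); k=max(cv2.findContours(mm,0,1)[0],key=cv2.contourArea); print(nm,s[i],cv2.approxPolyDP(k,4,True)[:,0].tolist())
        fill=cv2.drawContours(np.zeros_like(mm),[k],-1,1,-1); h=(fill-mm).astype(np.uint8)
        n2,_,s2,c2=cv2.connectedComponentsWithStats(h)
        print([(s2[q].tolist(),c2[q].round(1).tolist()) for q in range(1,n2) if s2[q,4]>8])
E
```

```text
[ 254  139  136   68 4068] [321.76819076 166.30481809]
[[254, 149], [296, 149], [299, 205], [322, 206], [344, 205], [348, 149], [389, 147], [375, 139], [274, 139]]
[378 206  28  21 221] [392.08597285 215.37556561]
[[404, 207], [378, 220], [382, 226], [403, 213]]
w_scr0 [ 156   39  361   56 5776] [[516, 49], [498, 39], [494, 54], [475, 63], [465, 77], [291, 62], [163, 69], [156, 81], [333, 77], [488, 94], [500, 89], [496, 62]]
[]
w_scr1 [ 219   64  293   59 4455] [[511, 72], [497, 64], [492, 77], [477, 83], [459, 107], [297, 94], [222, 95], [219, 105], [382, 110], [484, 122], [484, 112], [497, 106], [494, 84]]
[]
```

View pics/m3.png

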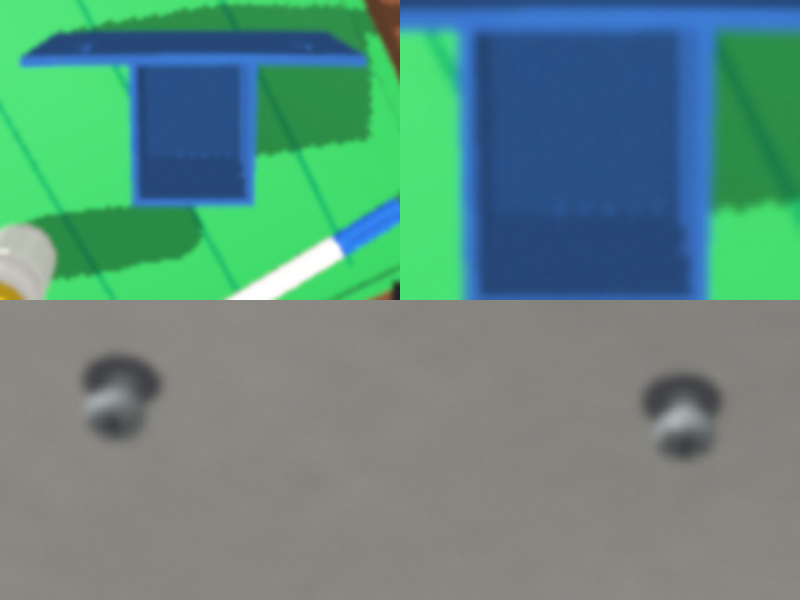

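```bash
python3 - <<'E'
from h import *
np.set_printoptions(precision=4,suppress=True)
d=wload("w_caddy"); 
ca=lambda x,y:(245+(x+.5)/2.5-.5,125+(y+.5)/2.5-.5)
for nm,p,z in (("plate front-top L",(22,66),.092),("plate front-top R",(366,66),.092),("plate rear-top L",(30,56),.092),("R",(362,56),.092),("rim back L",(131,68),.078),("rim back R",(257,68),.078),("rim front L",(134,205),.078),("rim front R",(254,205),.078)):
    print(nm,wonz(d,*ca(*p),z))
for n,pts in (("w_scr0",[(156,81),(333,77),(291,62),(163,69)]),("w_scr1",[(219,105),(382,110),(297,94),(222,95)])):
    e=wload(n); print(n,[wonz(e,*p,.2)[:2] for p in pts])
e=wload("w_scr0"); cs=lambda x,y:(240+(x+.5)/5-.5,85+(y-300+.5)/5-.5)
A,B=cs(116,409),cs(684,428)
for z in (.166,.170,.174): 
    a,b=wonz(e,*A,z),wonz(e,*B,z); print(z,a,b,np.linalg.norm(a-b))
# front edge of screen top: fit line over columns by gradient, both views
for n,(x0,x1) in (("w_scr0",(170,450)),("w_scr1",(225,440))):
    e=wload(n); f=cv2.GaussianBlur(cv2.cvtColor(e["frame"],cv2.COLOR_RGB2GRAY),(3,3),0).astype(float); P=[]
    for u in range(x0,x1,10):
        v0=int(wproj(e,np.array([.48,.207,.2]))[1]); g=np.diff(f[v0-25:v0+25,u]); k=np.argmin(g); P.append(wonz(e,u,v0-25+k+.5,.2)[:2])
    P=np.array(P); print(n,np.polyfit(P[:,0],P[:,1],1),np.c_[P[::5]].tolist())
# shading blobs in scr1
e=wload("w_scr1"); print(wproj(e,np.array([.43,.197,.17])),wproj(e,np.array([.52,.195,.17])))
f=e["frame"]; cv2.imwrite("pics/m4.png",np.vstack([cv2.resize(f[100:160,240:400],(800,300),interpolation=cv2.INTER_CUBIC)])[:,:,::-1])
E
```

```text
plate front-top L [ 0.4238 -0.1492  0.092 ]
plate front-top R [ 0.5459 -0.191   0.092 ]
plate rear-top L [ 0.428  -0.1467  0.092 ]
R [ 0.5455 -0.1869  0.092 ]
rim back L [ 0.4605 -0.1656  0.078 ]
rim back R [ 0.5069 -0.1814  0.078 ]
rim front L [ 0.4425 -0.2188  0.078 ]
rim front R [ 0.4887 -0.2347  0.078 ]
w_scr0 [array([0.3471, 0.2126]), array([0.4879, 0.2049]), array([0.4569, 0.2215]), array([0.3493, 0.2261])]
w_scr1 [array([0.3473, 0.2123]), array([0.5012, 0.2043]), array([0.4222, 0.2225]), array([0.3481, 0.2251])]
0.166 [0.4323 0.2059 0.166 ] [0.5244 0.202  0.166 ] 0.0921725776363029
0.17 [0.4332 0.2026 0.17  ] [0.5234 0.1988 0.17  ] 0.0902786479414949
0.174 [0.4341 0.1992 0.174 ] [0.5224 0.1956 0.174 ] 0.08838471824668681
w_scr0 [-0.0442  0.2269] [[0.36082462001221943, 0.2109331627564904], [0.40381232291124086, 0.20949578914665856], [0.4423695311102157, 0.20730081108501308], [0.47864169004617657, 0.20529093281363048], [0.5146957031093865, 0.20437834412579484], [0.5523352739869661, 0.20242692092274858]]
w_scr1 [-0.0423  0.2258] [[0.353606379266707, 0.21118707067068954], [0.40228767549584965, 0.20862222552221144], [0.4484403961234276, 0.20685827604794518], [0.4945981888585007, 0.204553310160027], [0.543336751378539, 0.20283960896022304]]
[305.6264 133.543 ] [395.9681 136.6497]
```

View pics/m4.png

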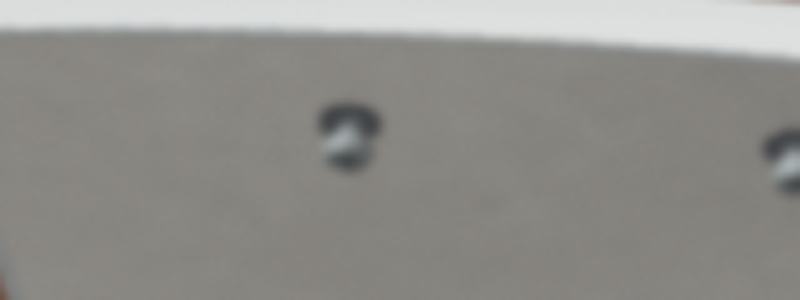

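The second screw view agrees with the first: head at about (309,129). I get these poses:
- **Screen face:** y ≈ 0.2265 − 0.0432x
- **Screws:** mid-point near x 0.478, z 0.172
- **Caddy:** yaw 71.15°, pocket centre (0.4747, −0.2003). Its rim measured 49 mm and the pocket depth 60 mm, both consistent with the given sizes.

Next I grasp it.

```bash
cat >> h.py <<'E'
YS=1.5277; S=np.array([np.cos(YS),np.sin(YS),0]); YH=np.array([-S[1],S[0],0]); M=np.array([.478,.2265-.0432*.478,0])
def tcp(off,dy,zs):
    """TCP for rear face 'off' from screen face, caddy mid dy along YH from M, hole centres at height zs"""
    p=M-S*(off+.036)+YH*dy; p[2]=zs-.050+.041; return p
E
python3 - <<'E'
from station import *
from h import *
np.set_printoptions(precision=4,suppress=True)
e=wload("w_scr1"); o,r=wray(e,309,129); n=S; t=((M-.0075*S-o)@n)/(r@n); print("screw near from scr1",o+r*t)
e=wload("w_scr0")
for u in ((262.8,106.4),(376.4,110.2)):
    o,r=wray(e,*u); t=((M-.0075*S-o)@n)/(r@n); print("scr0",o+r*t)
rg=rotv(1.2418,-1)
command_gripper(.078)
move_to((.4747,-.2003,.15),rg); print(current_t(),current_wrist_force())
line_to((.4747,-.2003,.049),v=.12); print(current_t(),current_eef_pos(),current_wrist_force())
command_gripper(.04,f_grip=30); print(current_t(),current_gripper_width(),current_grasp_force(),current_wrist_force())
line_to((.4747,-.2003,.10),v=.06)
print(current_t(),current_gripper_width(),current_wrist_force(),current_moment())
line_to((.4747,-.2003,.22),v=.2)
move_to(tcp(.04,0,.1725),rotv(YS,-1)); pause(.2)
print(current_t(),current_eef_pos(),tcp(.04,0,.1725),current_gripper_width(),current_wrist_force(),current_moment())
snap("w_held"); c=camera("scene"); cv2.imwrite("pics/held.png",np.hstack([cv2.resize(c["frame"][90:240,290:450],(400,375)),cv2.resize(wload("w_held")["frame"][60:300,190:446],(400,375))])[:,:,::-1])
E
```

```text
screw near from scr1 [0.4333 0.2003 0.1731]
scr0 [0.4339 0.2002 0.1728]
scr0 [0.5227 0.1964 0.1729]
5.1667 [ 0.0002 -0.983  -0.0105]
6.1583 [ 0.4754 -0.2006  0.0497] [ 0.1089 -0.0022  0.1622]
6.6917 0.049556788041581847 29.996818006038666 [-1.5452  0.4673  4.1525]
7.6917 0.04977923440024956 [ 0.1162  0.2928 -2.356 ] [-0.0443 -0.0195  0.0345]
9.9083 [0.4753 0.1289 0.1638] [0.4747 0.1299 0.1635] 0.04947400536157658 [-0.2637  0.171  -2.3327] [-0.0932 -0.0579 -0.0003]
```

View pics/held.png

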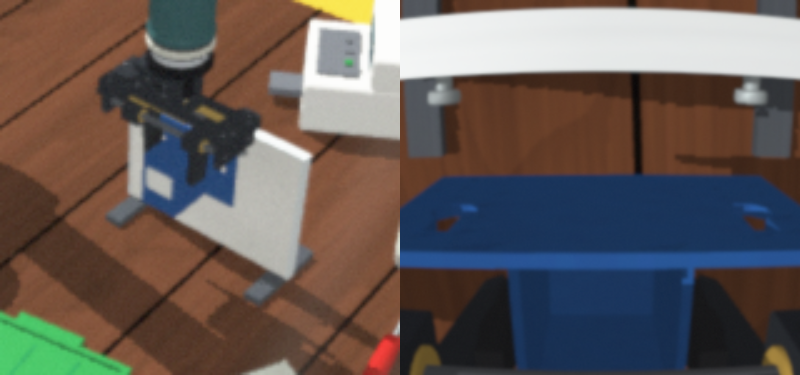

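The caddy is held square to the screen. The wrist view shows the screw heads at about (444,95) and (751,95) in the crop, and the keyholes at about (447,222) and (757,222). I'll measure the sideways offset from this picture before closing in.

```bash
python3 - <<'E'
from h import *
np.set_printoptions(precision=2,suppress=True)
d=wload("w_held"); f=d["frame"]; hsv=cv2.cvtColor(f,cv2.COLOR_RGB2HSV)
T=d["T"]@d["T_tool_cam"]; To=d["T"]
def plane_tool(u,v,axis,val):  # ray meets tool-plane axis=val ; return tool coords mm
    o,r=wray(d,u,v); i=np.linalg.inv(To); o=i[:3,:3]@o+i[:3,3]; r=i[:3,:3]@r; return 1e3*(o+r*(val-o[axis])/r[axis])
m=cv2.inRange(hsv,(103,100,30),(125,255,255))
for v in range(214,232,2):
    x=np.where(m[v,150:490])[0]
    if len(x): print(v,150+x.min(),150+x.max(),plane_tool(150+x.min()-.5,v,2,-.043),plane_tool(150+x.max()+.5,v,2,-.043))
for v in (236,245,255,265):
    x=np.where(m[v,150:490])[0]+150; print(v,x.min(),x.max(),(x.min()+x.max())/2)
# heads: low-saturation bright blobs below the screen edge
w=((hsv[:,:,1]<60)&(hsv[:,:,2]>120)).astype(np.uint8)
for v in range(112,130,2):
    a=np.where(w[v,195:245])[0]+195; b=np.where(w[v,395:440])[0]+395; print(v,(a.min(),a.max(),len(a)) if len(a) else 0,(b.min(),b.max(),len(b)) if len(b) else 0)
E
```

```text
214 162 475 [ 38.1  -59.59 -43.  ] [ 38.21  62.04 -43.  ]
216 160 478 [ 37.25 -60.68 -43.  ] [ 37.35  63.6  -43.  ]
218 157 480 [ 36.37 -62.26 -43.  ] [ 36.49  64.72 -43.  ]
220 155 481 [ 35.5  -63.38 -43.  ] [ 35.63  65.36 -43.  ]
222 155 481 [ 34.65 -63.55 -43.  ] [ 34.78  65.54 -43.  ]
224 155 481 [ 33.79 -63.73 -43.  ] [ 33.92  65.71 -43.  ]
226 156 481 [ 32.95 -63.42 -43.  ] [ 33.06  65.89 -43.  ]
228 156 480 [ 32.08 -63.6  -43.  ] [ 32.21  65.59 -43.  ]
230 170 434 [ 31.46 -57.15 -43.  ] [ 32.01  45.12 -43.  ]
236 259 378 318.5
245 259 378 318.5
255 260 377 318.5
265 261 376 318.5
112 0 (np.int64(413), np.int64(415), 3)
114 (np.int64(213), np.int64(219), 7) (np.int64(410), np.int64(418), 9)
116 (np.int64(212), np.int64(219), 8) (np.int64(410), np.int64(418), 9)
118 (np.int64(209), np.int64(220), 12) (np.int64(405), np.int64(419), 15)
120 (np.int64(208), np.int64(221), 14) (np.int64(405), np.int64(422), 18)
122 (np.int64(207), np.int64(221), 15) (np.int64(405), np.int64(422), 18)
124 (np.int64(208), np.int64(220), 13) (np.int64(405), np.int64(422), 18)
126 (np.int64(209), np.int64(215), 7) 0
128 0 0
```

```bash
cat >> h.py <<'E'
def feel():
    from station import current_wrist_force
    f=np.mean([current_wrist_force() for _ in range(4)],0); return np.array([f@S,f@YH,f[2]])
def probe(p,step,n,F0,lim,v=.02,verbose=True):
    """p=(off,dy,zs); advance by step until force change exceeds lim (N) -> last p, dF"""
    from station import line_to,current_t
    p=np.array(p,float); dF=feel()-F0; log=[]
    for i in range(n):
        p=p+step; line_to(tcp(*p),v=v); dF=feel()-F0; log.append(dF.round(1).tolist())
        if np.abs(dF).max()>lim: break
    if verbose: print("t",round(current_t(),2),"p",(p*1e3).round(2),"dF",log[-6:])
    return p,dF
E
python3 - <<'E'
from station import *
from h import *
np.set_printoptions(precision=4,suppress=True)
line_to(tcp(.015,.001,.173),v=.06); pause(.15)
F0=feel(); m0=current_moment(); print(current_t(),F0,m0,[np.round(current_eef_pos(),4) for _ in range(3)])
p,dF=probe((.015,.001,.173),np.array([-.001,0,0]),8,F0,2.0); print(current_moment()-m0)
np.save("F0.npy",F0); np.save("p.npy",p)
E
```

```text
10.725 [ 0.0753  0.25   -0.8437] [-0.0557 -0.1011 -0.0086] [array([0.4747, 0.1549, 0.1639]), array([0.4747, 0.1549, 0.1639]), array([0.4747, 0.1549, 0.1639])]
t 12.72 p [  7.   1. 173.] dF [[-0.3, 0.2, -1.1], [-1.0, -0.7, -1.4], [0.2, -0.2, -0.1], [0.0, 0.0, -0.9], [-0.4, -0.0, -1.1], [-1.0, 0.0, -0.7]]
[-0.0432  0.0171  0.0248]
```

```bash
python3 - <<'E'
from station import *
from h import *
np.set_printoptions(precision=4,suppress=True)
pause(.1); F0=feel(); m0=current_moment(); np.save("F0.npy",F0); print(F0,m0)
p=np.load("p.npy")
p,dF=probe(p,np.array([-.001,0,0]),9,F0,2.5); print(current_moment()-m0,current_eef_pos(),tcp(*p))
np.save("p.npy",p)
E
```

```text
[-0.1536 -0.9405 -1.8953] [-0.0629 -0.1175 -0.0439]
t 15.07 p [ -2.   1. 173.] dF [[0.9, 1.2, 0.2], [-0.3, 0.6, 0.1], [0.7, 0.8, 0.4], [0.6, 0.9, 0.1], [-1.9, 0.7, 0.0], [-5.6, 1.6, 1.8]]
[-0.7053  0.0597 -0.2349] [0.4754 0.171  0.164 ] [0.4755 0.1719 0.164 ]
```

Contact is at about −1 mm, so both heads are inside the holes and the back is on the screen. The moment says the +x side touches first, so I'll trim the yaw gently.

```bash
python3 - <<'E'
from station import *
from h import *
np.set_printoptions(precision=3,suppress=True)
p=np.load("p.npy"); F0=np.load("F0.npy"); m0=np.array([-.063,-.1175,-.044])
for a in (-.006,-.012,-.018):
    line_to(tcp(.0002,p[1],p[2]),rot=rotv(YS+a,-1),v=.03); 
    line_to(tcp(-.0016,p[1],p[2]),v=.02); pause(.05)
    f=feel()-F0; m=np.mean([current_moment() for _ in range(4)],0)-m0
    print(round(current_t(),2),a,f,m,"lever mm",1e3*m[2]/f[0])
    if m[2]/f[0]<.012: break
np.save("yaw.npy",a)
E
```

```text
15.62 -0.006 [-3.774  0.464  0.862] [-0.648 -0.008  0.149] lever mm -39.46634099667841
```

```bash
python3 - <<'E'
from station import *
from h import *
np.set_printoptions(precision=3,suppress=True)
p=np.load("p.npy"); O=-.0003
line_to(tcp(O,p[1],p[2]),rot=rotv(YS-.003,-1),v=.02); pause(.1); F0=feel(); print(F0)
q,f1=probe((O,p[1]+.002,p[2]),np.array([0,.001,0]),6,F0,2.2,v=.03)
line_to(tcp(O,p[1],p[2]),v=.05)
r,f2=probe((O,p[1]-.002,p[2]),np.array([0,-.001,0]),6,F0,2.2,v=.03)
c=(q[1]+r[1])/2; line_to(tcp(O,c,p[2]),v=.05)
print("centre dy",c,"span",q[1]-r[1]); np.save("c.npy",c)
E
```

```text
[ 0.362  0.042 -2.088]
t 16.73 p [ -0.3   6.  173. ] dF [[-0.4, -0.0, -0.5], [0.2, -0.7, 0.5], [-0.4, -4.2, -1.9]]
t 17.98 p [ -0.3  -5.  173. ] dF [[-0.4, 0.1, -0.0], [0.1, -0.3, 0.2], [-0.6, 0.7, 1.1], [-0.2, 3.0, 2.9]]
centre dy 0.0005 span 0.011
```

```bash
python3 - <<'E'
from station import *
from h import *
np.set_printoptions(precision=3,suppress=True)
O=-.0005; line_to(tcp(O,.0006,.173),v=.02); pause(.1); F0=feel(); np.save("F0.npy",F0); print(F0)
p,f=probe((O,.0006,.173),np.array([0,0,-.001]),12,F0,2.5,v=.02)
if np.abs(f).max()<2.5: p,f=probe(p,np.array([0,0,-.0005]),14,F0,2.5,v=.02)
np.save("p.npy",p); print(current_eef_pos(),current_moment())
E
```

```text
[ 0.903  0.284 -1.732]
t 21.58 p [ -0.5   0.6 161. ] dF [[-0.9, -1.0, 0.5], [-0.7, 0.1, 0.1], [-0.6, -0.2, -1.0], [-1.2, 0.2, 0.3], [-1.1, -0.5, -0.6], [-1.2, -0.1, 0.4]]
t 24.83 p [ -0.5   0.6 154.5] dF [[-1.1, -0.5, -0.5], [-1.4, -0.4, -0.2], [-1.6, -0.6, 0.1], [-0.5, -0.7, -0.6], [-1.3, 1.0, 1.7], [-0.7, 2.4, 5.5]]
[0.476 0.171 0.146] [0.058 0.229 0.07 ]
```

```bash
python3 - <<'E'
from station import *
from h import *
np.set_printoptions(precision=3,suppress=True)
F0=np.load("F0.npy")
line_to(tcp(-.0009,.0006,.1546),v=.01); pause(.1); print(current_t(),feel()-F0)
snap("w_pre"); c=camera("scene"); cv2.imwrite("pics/pre.png",np.hstack([cv2.resize(c["frame"][90:240,290:450],(400,375)),cv2.resize(wload("w_pre")["frame"][60:300,190:446],(400,375))])[:,:,::-1])
E
```

```text
25.1833 [-3.479  3.019  6.566]
```

View pics/pre.png

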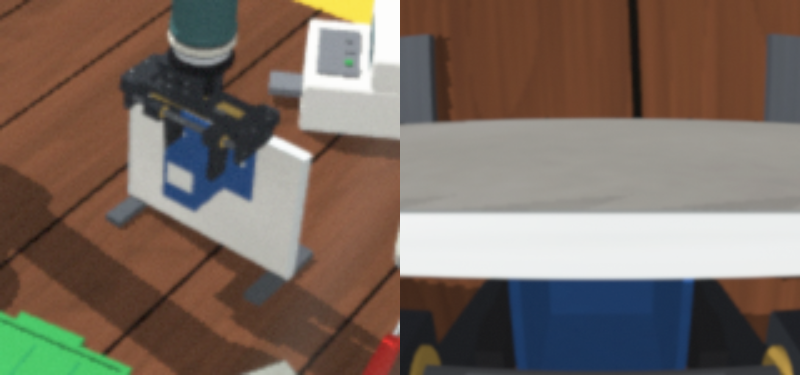

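The caddy is against the screen with a screw head visible in front of the plate at about (242,160), and the screws carry its full weight. I'll ease off the residual push and let go.

```bash
python3 - <<'E'
from station import *
from h import *
np.set_printoptions(precision=3,suppress=True)
F0=np.load("F0.npy")
line_to(tcp(-.0006,.0010,.1548),v=.01); pause(.1); print(current_t(),feel()-F0)
command_gripper(.051,f_grip=5); pause(.1); print(feel()-F0,current_gripper_width())
command_gripper(.068); pause(.1); print(current_t(),feel()-F0,current_gripper_width(),current_grasp_force())
P=tcp(-.0006,.0010,.1548)
line_to(P+[0,0,.06],v=.06); print(feel()-F0)
line_to(P+[0,0,.11],v=.15)
line_to(P+[0,-.10,.13],v=.2); print(current_t(),current_wrist_force())
snap("w_post"); c=camera("scene"); cv2.imwrite("pics/post.png",np.hstack([cv2.resize(c["frame"][90:240,290:450],(400,375)),cv2.resize(wload("w_post")["frame"][0:240,190:446],(400,375))])[:,:,::-1])
E
```

```text
25.6333 [-2.797 -1.152  5.073]
[-0.466 -0.767  0.776] 0.05102937543135356
26.4917 [0.122 0.075 2.187] 0.0680251341533603 0.0
[-0.941  0.43   1.358]
28.7833 [ 0.684 -0.227 -0.127]
```

View pics/post.png

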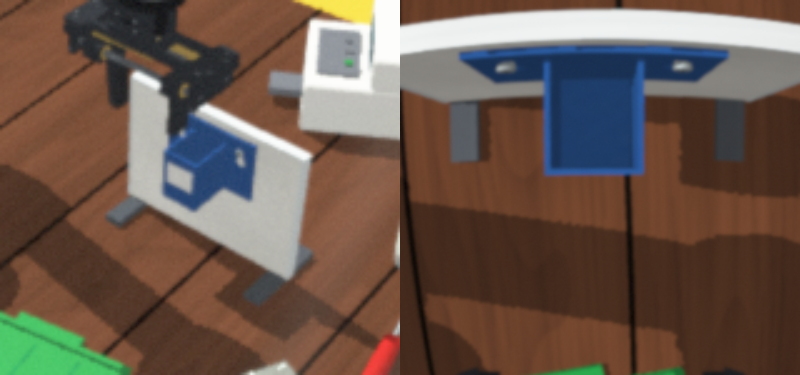

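The caddy hangs level with both screw heads in front of its slots, at about (505,67) and (682,66) in the crop. The gripper is clear.

```bash
python3 -c "
from station import *
print(current_t(),current_wrist_force()); print(close_job())"
```

```text
28.8833 [ 0.41091299  0.40676134 -0.79278171]
the job is handed in; nothing more can be done
None
```

The blue caddy hangs on both screws at the top of its slots, the gripper is clear, and I handed the job in at 28.9 s of the 51 s allowed.

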